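Fasten the gauge case and hold it level above the bench

TASK

Fasten the lid of the plywood gauge case: turn both turnbuttons on its front rail square across onto the edge of the lid, while the case stands on the bench. Then lift the case by the bow handle on its lid, keeping it level because the gauge inside lies loose, and finish while still holding it, steady and level in the gripper, with its underside about 12 cm above the bench. Leave the other parts and tools where they are.

Things in the scene. Friction and masses are not known exactly. Their poses are not given: they have to be found in the camera images.
- case: plywood gauge case, 150 deep (x) x 240 wide (y) x 85 mm high without handle, 0.6 to 0.9 kg with lid, standing loose on the bench. Origin: centre of its underside; z up, x from the front rail (robot's side) to the hinges at the rear, y to its left end. Its centre of mass lies under the handle. Front rail: 22 mm thick, top flush with the lid's, 85 mm above the underside
- lid (a joint): the case's lid, 9 mm plywood, hinged along the case's rear top edge (case-frame x = +75 mm): 0 = shut (as it starts, held only by its weight), grows as the front edge lifts. Shut and with the turnbuttons across, it can lift about 1 mm at the front before it meets them
- handle (a point): the middle of the grip of the bow handle on the lid: a black bar along the case's y axis, 14 mm square in section with rounded edges, 92 mm free between its steel posts; this point is the centre of the bar, 125 mm above the case's underside at case-frame x = -5 mm, y = 0; 33 mm is free between bar and lid
- latch_left (a joint): the left turnbutton (seen from the robot), turning on an upright rivet at case-frame x = -68.5, y = +75 mm. 0 = open: its arm points along the rail to the left end (case-frame +y), clear of the lid up to 0.3; grows as it turns clockwise seen from above; 1.57 = square across, the tip lying over the lid's edge; a stop pin ends it at 1.62. Stiff (about 0.04 N m): stays where it is left
- latch_left_grip (a point): on the left turnbutton's rivet axis, 98 mm above the case's underside. The button is a steel arm 12 mm wide, reaching 36 mm from the rivet, its flat top 91 mm above the case's underside, with an upright thumb rib along it: 8 mm thick, 30 mm long (9 mm behind to 21 mm ahead of the rivet), 14 mm tall, its top 7 mm above this point
- latch_right (a joint): the right turnbutton (seen from the robot), turning on an upright rivet at case-frame x = -68.5, y = -75 mm. 0 = open: its arm points along the rail to the right end (case-frame -y), clear of the lid up to 0.3; grows as it turns anticlockwise seen from above; 1.57 = square across, the tip lying over the lid's edge; a stop pin ends it at 1.62. Stiff (about 0.04 N m): stays where it is left
- latch_right_grip (a point): on the right turnbutton's rivet axis, 98 mm above the case's underside. The button is a steel arm 12 mm wide, reaching 36 mm from the rivet, its flat top 91 mm above the case's underside, with an upright thumb rib along it: 8 mm thick, 30 mm long (9 mm behind to 21 mm ahead of the rivet), 14 mm tall, its top 7 mm above this point
- table: the bench; its top is at height 0 and it does not move
- piston: bystander: rack piston of a steering gear: steel cylinder standing upright, 62 mm across, 105 mm tall, with a few teeth on one side; origin at the centre of its underside
- valve_body: bystander: smaller aluminium cylinder standing upright, 46 mm across, 75 mm tall; origin at the centre of its underside
- carton: bystander: small closed white carton with a brown band, 60 x 90 x 45 mm; origin at the centre of its underside
- bearing: bystander: steel bearing ring lying flat beside the left end of the case, 52 mm across, 16 mm tall; origin at the centre of its underside
- end_cap: bystander: stepped aluminium end cap lying beside the right end of the case, 66 mm across, 26 mm tall; origin at the centre of its underside
- seal_bin: bystander: open cardboard bin of seals, 160 x 100 x 55 mm; origin at the centre of its underside
- wrench: bystander: steel wrench lying on the bench, about 180 mm long; origin on its underside
- screwdriver: bystander: screwdriver lying on the bench, about 200 mm long; origin on its underside

How it is judged:
On the way, in this order (a step that is already met when the one before it is completed fails the run):
1. both turnbuttons are square across the shut lid while the case stands on the bench (value of joint each of latch_left, latch_right above 1.27 rad and value of joint lid below 0.04 rad and height (world z) of case below 0.02 m and angle between case's own z axis and vertical below 0.1 rad), for 0.2 s.
2. the case hangs from the gripper with its fastened lid, clear of the bench (value of joint each of latch_left, latch_right above 1.27 rad and value of joint lid below 0.04 rad and contact force between the fingers and case above 2 N and contact force between case and table below 0.1 N and contact force between case and piston below 0.1 N and contact force between case and valve_body below 0.1 N and contact force between case and carton below 0.1 N and contact force between case and bearing below 0.1 N and contact force between case and end_cap below 0.1 N and contact force between case and seal_bin below 0.1 N and contact force between case and wrench below 0.1 N and contact force between case and screwdriver below 0.1 N and height (world z) of case above 0.04 m and angle between case's own z axis and vertical below 0.1 rad), for 0.2 s.
At the end, for the whole second after the job is handed in: the case is held in the gripper with its underside 80 to 170 mm above the bench, touching neither the bench nor any bystander, level within 0.10 rad (6 degrees) and at rest (under 0.03 m/s and 0.15 rad/s), its lid shut (under 0.04 rad) and both turnbuttons still across (joint above 1.27 rad) (value of joint each of latch_left, latch_right above 1.27 rad and value of joint lid below 0.04 rad and contact force between the fingers and case above 2 N and contact force between case and table below 0.1 N and contact force between case and piston below 0.1 N and contact force between case and valve_body below 0.1 N and contact force between case and carton below 0.1 N and contact force between case and bearing below 0.1 N and contact force between case and end_cap below 0.1 N and contact force between case and seal_bin below 0.1 N and contact force between case and wrench below 0.1 N and contact force between case and screwdriver below 0.1 N and height (world z) of case between 0.08 and 0.17 m and angle between case's own z axis and vertical below 0.1 rad and linear speed of case below 0.03 m/s and angular speed of case below 0.15 rad/s); the arm keeps its last pose, push and grip.
It fails at once if the case is tipped by more than 0.25 rad (14 degrees) (angle between case's own z axis and vertical above 0.25 rad).
It fails at once if another part or tool is shifted by more than 40 mm or knocked over (distance of any of piston, valve_body, carton, bearing, end_cap, seal_bin, wrench, screwdriver from where it was at the start of the episode above 0.04 m or angle between any of piston, valve_body, carton, seal_bin's own z axis and vertical above 0.5 rad).
It also fails if it takes over 64 s, if anything falls off the work surface, if the arm or the gripper's body presses on something with over 40 N, if the wrist force passes 120 N, or if a joint passes its speed limit or range.

ROBOT

A 6-joint arm with a two-finger parallel gripper is mounted at the origin on the work surface. World frame = base frame: x ahead of the robot, y to its left, z up, the work surface at z = 0. Lengths are in m, angles in rad, forces in N, time in s.
With the tool pointing down it reaches from about 0.35 to 0.85 m from the base axis. Payload 8.1 kg.
Tool frame: the origin (TCP) lies midway between the tips of the shut fingers; the grasp point (between the pads) lies bot.hold_point_z behind it (bot.hold_point_z is the distance from the TCP to the grasp point, in m); z points along the fingers, y is the line along which they close (so a half turn about z gives the same grasp; the last joint's range is limited). The gripper opens to 85 mm and grips with 20 to 120 N. Pads are 22 mm wide; open, the fingers measure 114 mm over their backs; the gripper's body (76 mm by 85 mm) begins 54 mm behind the grasp point. The pads swing forward as they close: fully open they stand 13 mm farther back than shut.
Start: joints at [1.134, 0.13, 1.488, -0, 1.523, -0.085], TCP at [0.207, 0.563, 0.207] pointing down, gripper open.
Joint ranges: [-2.96, 2.96], [-0.89, 2.26], [0.02, 2.5], [-1.34, 4.48], [0, 2.73], [-2.66, 2.66]. Speed limits (rad/s): [2.39, 2.39, 2.79, 3.14, 3.14, 3.14].

INTERFACE

Orientations are given as a rotation vector (axis times angle).
In Python, from bench import bot gives the robot as it stands. The module is installed in compiled form; this text tells all that it offers.
- The arm moves only by the tool servo_tool, never from a script. Its argument "plan" is a list of rows, each a list of 3 entries, a list of its own where there are three numbers: the opening, from 0 (shut) to 1 (fully open), then the shift along the world's x, y, z in units of 0.15 m (1.0 is 0.15 m), then the turn, a rotation vector about the world's x, y, z in units of 90 degrees (1.0 is 90 degrees). A call has 1 to 8 rows; each row shifts and turns the commanded pose from where the row before left it; what a row does not reach is not made up. A row lasts 1/12 s, in which the tool goes at most 41.7 mm and 7.16 degrees, less where a joint would pass 70% of its speed; a pose out of reach is approached as far as the arm can. A call with a number of a shift or a turn outside -1 to 1 is refused whole. A call with a gripper value outside its range is refused whole. The fingers move at their own pace and stop on an object; "grip_force" is the grip in N (left out, the last holds). Time passes only in rows, so rows that do not move let the fingers close. It gives the time, the measured TCP pose, the force, the opening and the grip force at its end, in the units of the state.
- bot.get_state(): the state, without advancing time (a new reading comes with each control period).
- bot.get_image(name): name is "scene" or "top" or "wrist"; returns the picture (400x640x3 uint8, blue, green, red); there is no depth.
- bot.get_calibration(name): a dict with "mtx" (3x3 intrinsics, pixels), "pose" (4x4, takes a point from camera to world coordinates). Camera axes: x right, y up, looking along -z (the intrinsics and any distortion apply to the point x, -y, -z); pixel columns grow to the right and rows downward; lengths in m; the calibration is good to about 2 mm. The wrist camera is an equidistant fisheye: a pixel r from the principal point sees the ray r / f radians off the axis. A picture is of the moment at which its call begins: read the wrist's pose just before it. get_calibration takes no time and is no camera call; for the wrist camera it gives the pose at the moment of the call.
- bot.hand_in(): hands the job in; it is judged then, once.
The state is a dict: "time": time; "joint_positions": joint angles; "qd": joint speeds; "joint_efforts": joint torques, N m; "position": TCP position; "tcp_rot": TCP orientation; "ft_force": force on the tool from outside, world axes, zero at the start; "wrist_torque": the same for the moment, N m; "gripper_width": opening from 0.0 (shut) to 1.0 (fully open); "grip_force": force on a finger pad.
Only numpy, scipy, OpenCV 4.12 (cv2) and the standard library are available. Lean on these libraries where they do the work, as an engineer would, in place of code of your own. Each camera call takes 0.05 s, during which the arm holds its last target. There are 200 camera calls.

## Working session

There is one attempt and no reset: what is moved stays moved. The work goes in short steps, Python scripts to look and compute and a tool call to move; the robot and the scene stay as the last step left them, time stands still between calls to the robot, and variables do not carry over. Pictures are saved under pics/ and viewed, at most 10 in all, crops included, and the job is handed in when it is done.

Besides the shell and the picture viewer there is one more tool, called after "Emit:" as name([rows], argument=value, ...), one row to a line, values as JSON. servo_tool: Moves the arm, as the interface text tells. Its arguments: {"type":"object","properties":{"plan":{"type":"array"},"grip_force":{"type":"number"}},"required":["plan"]}

```bash
mkdir -p pics
python3 - <<'E'
from bench import bot
import cv2,numpy as np
s=bot.get_state();print(s,bot.hold_point_z)
for n in("scene","top"):
    cv2.imwrite(f"pics/{n}0.png",bot.get_image(n))
    c=bot.get_calibration(n);print(n,c)
print(bot.get_calibration("wrist"))
E
```

```text
{'time': 0.0, 'joint_positions': array([ 1.13360126e+00,  1.31161037e-01,  1.48927524e+00,  4.62721043e-05,
        1.52301852e+00, -8.54088905e-02]), 'qd': array([-0.0009054 ,  0.00116804,  0.00024768,  0.00044561,  0.00095441,
        0.00132076]), 'joint_efforts': array([-7.85622688e-04, -5.69386697e+01, -5.00556886e+01, -3.50369146e-05,
        1.47166190e-02,  2.78244858e-05]), 'position': array([0.20645852, 0.56272452, 0.20634678]), 'tcp_rot': array([-5.49650767e-01, -3.09260047e+00,  2.80652464e-03]), 'ft_force': array([ 0.53561521, -0.12369408,  0.11851715]), 'wrist_torque': array([-0.00199679,  0.01124916,  0.00759981]), 'grip_force': 0.0, 'gripper_width': 1.002948809624773} 0.0187
scene {'mtx': array([[451.63973817,   0.        , 316.39218303],
       [  0.        , 451.63973817, 204.00140986],
       [  0.        ,   0.        ,   1.        ]]), 'pose': array([[-0.34034027, -0.70860562,  0.61809916,  1.33570169],
       [ 0.94025721, -0.2629064 ,  0.21632523,  0.30117056],
       [ 0.00921295,  0.65479638,  0.75574918,  1.04706189],
       [ 0.        ,  0.        ,  0.   
[... 160 characters left out ...]
 0.        ,   1.        ]]), 'pose': array([[-0.02379027,  0.98513148, -0.17014699,  0.3716035 ],
       [-0.99943553, -0.0193984 ,  0.02742848,  0.04372678],
       [ 0.02372008,  0.17070348,  0.98503689,  1.30881759],
       [ 0.        ,  0.        ,  0.        ,  1.        ]])}
{'mtx': array([[309.70691629,   0.        , 316.8412922 ],
       [  0.        , 309.70691629, 200.86382665],
       [  0.        ,   0.        ,   1.        ]]), 'pose': array([[ 0.34445861, -0.90206456, -0.26005344,  0.13983268],
       [ 0.93879802,  0.33022291,  0.09803629,  0.58731864],
       [-0.00255946, -0.2779071 ,  0.96060455,  0.37216697],
       [ 0.        ,  0.        ,  0.        ,  1.        ]])}
```

View pics/top0.png

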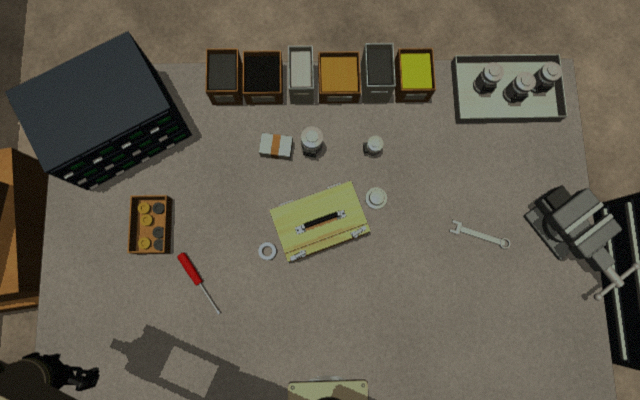

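View pics/scene0.png

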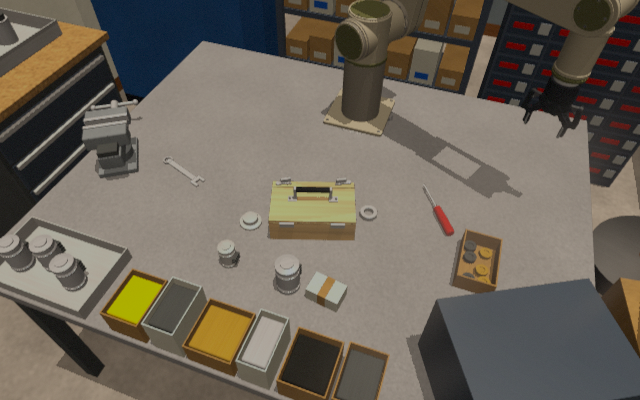

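The top view shows the case at about (320,222), turned about 17°, with its front rail and turnbuttons near (297,253) and (356,235). The scene view shows the rivets near (285,182) and (343,182). I'll take enlarged crops.

Run:
```python
import cv2
t=cv2.imread("pics/top0.png")[178:268,262:382];s=cv2.imread("pics/scene0.png")[168:248,262:362]
cv2.imwrite("pics/tc.png",cv2.resize(t,None,fx=6.5,fy=6.5,interpolation=cv2.INTER_CUBIC))
cv2.imwrite("pics/sc.png",cv2.resize(s,None,fx=7,fy=7,interpolation=cv2.INTER_CUBIC))
```

```text
(no output)
```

View pics/tc.png

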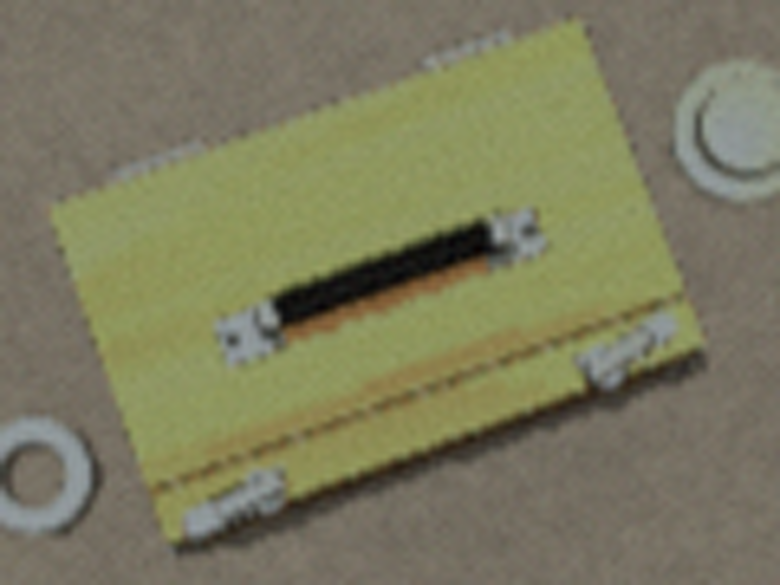

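View pics/sc.png

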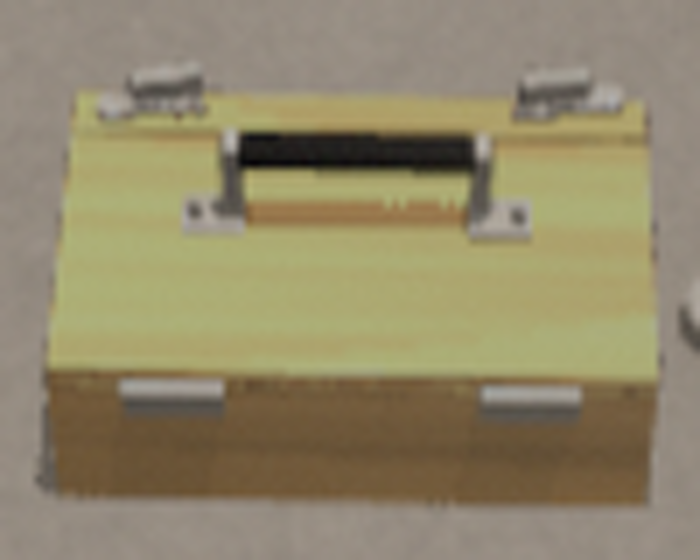

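The crops show the lid corners, the handle bar and both turnbuttons open. In the top crop the bar runs from (280,303) to (490,240), with the lid corners at (55,205), (582,20), (705,347) and (175,543). In the scene crop the bar runs from (238,150) to (475,152). Next I triangulate these points and fit the case pose.

```bash
cat > h.py <<'E'
import numpy as np
from scipy.optimize import least_squares
from bench import bot
def ray(n,px):
    c=bot.get_calibration(n);K,P=c["mtx"],c["pose"]
    d=P[:3,:3]@np.array([(px[0]-K[0,2])/K[0,0],-(px[1]-K[1,2])/K[1,1],-1]);return P[:3,3],d/np.linalg.norm(d)
def tri(a,b):
    A=np.zeros((3,3));v=np.zeros(3);rs=[ray("top",a),ray("scene",b)]
    for o,d in rs:
        M=np.eye(3)-np.outer(d,d);A+=M;v+=M@o
    p=np.linalg.solve(A,v);return p,[np.linalg.norm((np.eye(3)-np.outer(d,d))@(p-o))*1e3 for o,d in rs]
def proj(n,p):
    c=bot.get_calibration(n);K,P=c["mtx"],c["pose"];q=P[:3,:3].T@(p-P[:3,3])
    return np.array([K[0,2]+K[0,0]*q[0]/-q[2],K[1,2]-K[1,1]*q[1]/-q[2]])
def rot(a): return np.array([[np.cos(a),-np.sin(a),0],[np.sin(a),np.cos(a),0],[0,0,1]])
E
cat > m.py <<'E'
from h import *
T=lambda u,v:((u+.5)/6.5-.5+262,(v+.5)/6.5-.5+178)
S=lambda u,v:((u+.5)/7-.5+262,(v+.5)/7-.5+168)
pts={'RL':((55,205),(657,380),(75,120,85)),'RR':((582,20),(50,372),(75,-120,85)),'FR':((705,347),(75,92),(-75,-120,85)),'FL':((175,543),(645,103),(-75,120,85)),
'barL':((281,303),(475,152),(-5,46,125)),'barR':((490,240),(238,150),(-5,-46,125))}
for k,(a,b,m) in pts.items(): print(k,*[np.round(x,4) for x in tri(T(*a),S(*b))])
def f(x):
    return np.concatenate([np.r_[proj("top",w)-T(*a),proj("scene",w)-S(*b)] for a,b,m in pts.values() for w in [x[:3]+rot(x[3])@(np.array(m)/1e3)]])
r=least_squares(f,[.5,0,0,.3]);x=r.x;print(x,np.round(r.fun,1))
for n,m in dict(handle=(-5,0,125),L=(-68.5,75,98),R=(-68.5,-75,98)).items(): print(n,x[:3]+rot(x[3])@(np.array(m)/1e3))
from scipy.spatial.transform import Rotation as Ro
print(Ro.from_rotvec(bot.get_state()["tcp_rot"]).as_matrix().round(3))
E
python3 m.py
```

```text
RL [0.5737 0.1473 0.0864] [0.5344 0.5344]
RR [ 0.6496 -0.0768  0.0831] [0.4888 0.4888]
FR [ 0.509  -0.1251  0.0856] [1.5955 1.5955]
FL [0.4319 0.0992 0.0856] [0.946 0.946]
barL [0.5243 0.0536 0.1318] [1.0267 1.0267]
barR [ 0.5499 -0.034   0.1255] [1.6093 1.6093]
[0.54114892 0.01123635 0.00081426 0.32847693] [-0.8  0.2  0.4  0.2  0.4 -0.6 -0.9 -0.4  1.1 -0.2  0.1 -0.1 -0.9  0.3
  0.2 -0.1 -0.2  1.5 -0.3  0.7  0.5 -0.7  0.4  0.3]
handle [0.53641625 0.00962334 0.12581426]
L [0.45211616 0.06012824 0.09881426]
R [ 0.50050642 -0.08185198  0.09881426]
[[-0.939  0.345 -0.001]
 [ 0.345  0.939 -0.002]
 [ 0.    -0.002 -1.   ]]
```

The fit is consistent: yaw is 18.8° and the heights come out within about 1 mm of the text. I'll move above the left turnbutton.

Emit:
servo_tool([
  [0.6,[0.117,-0.239,0],[0,0,-0.0405]],
  [0.6,[0.117,-0.239,0],[0,0,-0.0405]],
  [0.6,[0.117,-0.239,0],[0,0,-0.0405]],
  [0.6,[0.117,-0.239,0],[0,0,-0.0405]],
  [0.6,[0.117,-0.239,0],[0,0,-0.0405]],
  [0.6,[0.117,-0.239,0],[0,0,-0.0405]],
  [0.6,[0.117,-0.239,0],[0,0,-0.0405]],
], grip_force=40)

```text
time: 0.68
position: [0.3297, 0.3105, 0.207]
tcp_rot: [-1.223, -2.894, 0.001]
ft_force: [1.4, 0.4, 0.2]
gripper_width: 0.599
grip_force: 0.0
```

Emit:
servo_tool([
  [0.6,[0.117,-0.239,0],[0,0,-0.0405]],
  [0.6,[0.117,-0.239,0],[0,0,-0.0405]],
  [0.6,[0.117,-0.239,0],[0,0,-0.0405]],
  [0.6,[0.117,-0.239,0],[0,0,-0.0405]],
  [0.6,[0.117,-0.239,0],[0,0,-0.0405]],
  [0.6,[0.117,-0.239,0],[0,0,-0.0405]],
  [0.6,[0.117,-0.239,0],[0,0,-0.0405]],
  [0.6,[0,0,0],[0,0,0]],
])

```text
time: 1.35
position: [0.4542, 0.0553, 0.207]
tcp_rot: [1.84, 2.544, -0.003]
ft_force: [-0.2, -0.0, -0.4]
gripper_width: 0.604
grip_force: 0.0
```

```bash
cat >> h.py <<'E'
from scipy.spatial.transform import Rotation as Ro
import cv2
def st():
    s=bot.get_state();R=Ro.from_rotvec(s["tcp_rot"]).as_matrix()
    print("t",round(s["time"],2),"p",s["position"].round(4),"psi",np.degrees(np.arctan2(R[1,1],R[0,1])).round(2),"z",R[:,2].round(4),"F",s["ft_force"].round(1),"M",s["wrist_torque"].round(2),"w",round(s["gripper_width"],3),"g",round(s["grip_force"],1),"q",s["joint_positions"].round(2))
def wproj(p,c):
    K,P=c["mtx"],c["pose"];q=P[:3,:3].T@(p-P[:3,3]);q=np.array([q[0],-q[1],-q[2]])
    th=np.arctan2(np.hypot(q[0],q[1]),q[2]);u=q[:2]/np.hypot(q[0],q[1])*th*K[0,0];return u+K[:2,2]
C=np.array([.5411,.0112,.0008]);Y=.3285
def cw(*m): return C+rot(Y)@(np.array(m)/1e3)
E
cat > w.py <<'E'
from h import *
import sys
st();c=bot.get_calibration("wrist");im=bot.get_image("wrist");cv2.imwrite(sys.argv[1],im)
for n,m in dict(hL=(-5,46,125),hR=(-5,-46,125),L=(-68.5,75,105),R=(-68.5,-75,105),FL=(-75,120,85),FR=(-75,-120,85),RL=(75,120,85),RR=(75,-120,85)).items():
    p=wproj(cw(*m),c);print(n,p.round(1));cv2.drawMarker(im,tuple(int(round(v)) for v in p),(0,0,255),0,8,1)
cv2.imwrite(sys.argv[1].replace(".png","m.png"),im)
E
python3 w.py pics/w1.png
```

```text
t 1.35 p [0.4542 0.0553 0.207 ] psi 18.25 z [ 4.0e-04 -2.7e-03 -1.0e+00] F [-0.2 -0.  -0.4] M [-0.02  0.02  0.04] w 0.604 g 0.0 q [ 0.01 -0.26  1.87 -0.    1.54 -0.31]
hL [390.4 225.1]
hR [382.2 311.2]
L [317.  187.6]
R [318.3 323.3]
FL [309.4 135.2]
FR [313.2 341.3]
RL [461.  138.5]
RR [432.1 334.2]
```

View pics/w1m.png

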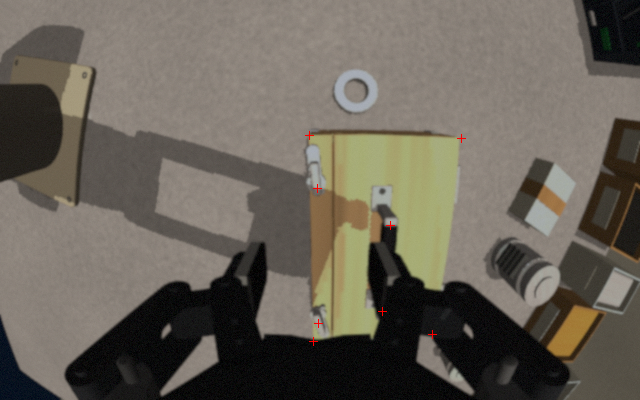

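The markers fall on the lid corners and on the left rivet at (317,187). I'll take a close crop to fine-tune.

Run:
```python
import cv2
a=cv2.imread("pics/w1.png");m=cv2.imread("pics/w1m.png")
f=lambda i:cv2.resize(i[130:215,295:350],None,fx=7,fy=7,interpolation=cv2.INTER_CUBIC)
cv2.imwrite("pics/w1c.png",cv2.hconcat([f(a),f(m)]))
```

```text
(no output)
```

View pics/w1c.png

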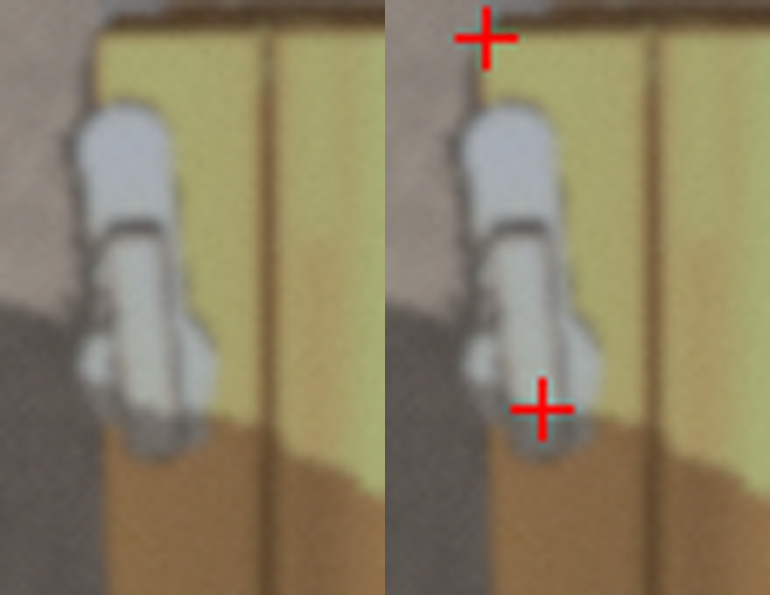

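Run:
```python
from h import *
c=bot.get_calibration("wrist")
for m in [(-68.5,75,87),(-68.5,75,91),(-68.5,111,91),(-68.5,66,105),(-68.5,66,91),(-68.5,96,105),(-75,120,85),(-53,120,85)]:
    print(m,((wproj(cw(*m),c)-[295,130])*7).round(0))
```

```text
(-68.5, 75, 87) [156. 394.]
(-68.5, 75, 91) [156. 401.]
(-68.5, 111, 91) [154. 132.]
(-68.5, 66, 105) [156. 495.]
(-68.5, 66, 91) [156. 466.]
(-68.5, 96, 105) [155. 264.]
(-75, 120, 85) [104.  60.]
(-53, 120, 85) [271.  59.]
```

```bash
sed -i 's/^C=.*/C=np.array([.5402,.0120,.0008]);Y=.3285/' h.py; python3 -c "
from h import *
st();print(cw(-68.5,75,98),cw(-68.5,-75,98),cw(-5,0,125))"
```

```text
t 1.4 p [0.4531 0.0579 0.2069] psi 18.43 z [-8.e-04 -8.e-04 -1.e+00] F [-0.7  2.3 -0.5] M [-0.03  0.02  0.04] w 0.602 g 0.0 q [ 0.02 -0.27  1.87 -0.    1.54 -0.31]
[0.45116611 0.06088983 0.0988    ] [ 0.49955965 -0.08108927  0.0988    ] [0.53546736 0.01038688 0.1258    ]
```

Emit:
servo_tool([
  [0.5,[-0.007,0,-0.15],[0,0,0.04]],
  [0.5,[0,0,-0.15],[0,0,0]],
  [0.5,[0,0,-0.15],[0,0,0]],
  [0.5,[0,0,-0.15],[0,0,0]],
  [0.5,[0,0,-0.1],[0,0,0]],
  [0.5,[0,0,-0.05],[0,0,0]],
  [0.5,[0,0,0],[0,0,0]],
  [0.5,[0,0,0],[0,0,0]],
])

```text
time: 2.07
position: [0.4512, 0.0619, 0.0951]
tcp_rot: [-1.746, -2.611, 0.0]
ft_force: [0.4, -0.5, 0.4]
gripper_width: 0.495
grip_force: 0.0
```

```bash
python3 -c "
from h import *
st()"
```

```text
t 2.07 p [0.4512 0.0619 0.0951] psi 22.47 z [-5.e-04  1.e-04 -1.e+00] F [ 0.4 -0.5  0.4] M [-0.02  0.    0.03] w 0.495 g 0.0 q [ 0.02 -0.19  2.01  0.    1.32 -0.37]
```

Emit:
servo_tool([
  [0,[0,0,0],[0,0,0]],
  [0,[0,0,0],[0,0,0]],
  [0,[0,0,0],[0,0,0]],
  [0,[0,0,0],[0,0,0]],
  [0,[0,0,0],[0,0,0]],
  [0,[0,0,0],[0,0,0]],
], grip_force=40)

```text
time: 2.57
position: [0.4515, 0.0613, 0.0952]
tcp_rot: [1.747, 2.61, 0.0]
ft_force: [-0.8, -0.7, -0.3]
gripper_width: -0.003
grip_force: 0.0
```

```bash
python3 -c "
from h import *
st()"
```

```text
t 2.57 p [0.4515 0.0613 0.0952] psi 22.41 z [ 4.e-04  0.e+00 -1.e+00] F [-0.8 -0.7 -0.3] M [-0.02  0.03 -0.02] w -0.003 g 0.0 q [ 0.02 -0.19  2.01  0.    1.32 -0.37]
```

The fingers shut on nothing, so I look again.

```bash
python3 w.py pics/w2.png
python3 - <<'E'
import cv2
m=cv2.imread("pics/w2m.png")
cv2.imwrite("pics/w2c.png",cv2.resize(m[90:390,180:500],None,fx=2,fy=2,interpolation=cv2.INTER_CUBIC))
E
```

```text
t 2.57 p [0.4515 0.0613 0.0952] psi 22.41 z [ 4.e-04  0.e+00 -1.e+00] F [-0.8 -0.7 -0.3] M [-0.02  0.03 -0.02] w -0.003 g 0.0 q [ 0.02 -0.19  2.01  0.    1.32 -0.37]
hL [426.8 311.7]
hR [394.2 408.8]
L [317.1 246.4]
R [305.3 410.1]
FL [310.6 158.5]
FR [297.1 419. ]
RL [529.5 178.9]
RR [445.8 412.3]
```

View pics/w2c.png

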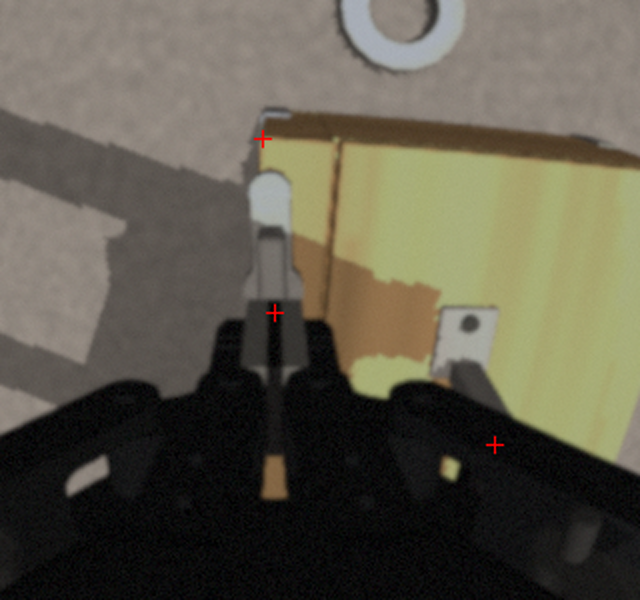

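Run:
```python
from h import *
c=bot.get_calibration("wrist");print(c["pose"].round(3))
f=lambda w:((wproj(w,c)-[180,90])*2).round(0)
for m in [(-68.5,111,91),(-68.5,96,105),(-68.5,96,91),(-68.5,84,105),(-68.5,66,105),(-68.5,75,91)]: print(m,f(cw(*m)))
s=bot.get_state();R=Ro.from_rotvec(s["tcp_rot"]).as_matrix()
for x in(-11,0,11):
  for z in(0,-.01,-.02): print(x,z,f(s["position"]+R@[x/1e3,0,z]))
```

```text
[[ 0.924 -0.366 -0.106  0.424]
 [ 0.381  0.888  0.257  0.126]
 [ 0.    -0.278  0.96   0.261]
 [ 0.     0.     0.     1.   ]]
(-68.5, 111, 91) [282. 174.]
(-68.5, 96, 105) [279. 240.]
(-68.5, 96, 91) [279. 225.]
(-68.5, 84, 105) [276. 283.]
(-68.5, 66, 105) [272. 342.]
(-68.5, 75, 91) [274. 293.]
-11 0 [276. 331.]
-11 -0.01 [276. 346.]
-11 -0.02 [276. 363.]
0 0 [276. 297.]
0 -0.01 [276. 311.]
0 -0.02 [276. 327.]
11 0 [276. 261.]
11 -0.01 [276. 274.]
11 -0.02 [276. 288.]
```

```bash
python3 - <<'E'
from h import *
c=bot.get_calibration("wrist")
s=bot.get_state();R=Ro.from_rotvec(s["tcp_rot"]).as_matrix()
for y in(0,25.5):
 for x in(-11,0,11):
  print(y,x,[list(wproj(s["position"]+R@[x/1e3,y/1e3,z/1e3],c).round(0)) for z in(0,-6,-10,-20,-30,-40)])
E
python3 - <<'E'
import cv2
a=cv2.imread("pics/w1.png")[225:385,220:420];b=cv2.imread("pics/w2.png")[225:385,220:420]
g=lambda i:cv2.convertScaleAbs(cv2.resize(i,None,fx=3.9,fy=3.7,interpolation=cv2.INTER_CUBIC),alpha=2.5,beta=10)
cv2.imwrite("pics/f.png",cv2.vconcat([cv2.resize(g(a),(600,300)),cv2.resize(g(b),(600,300))]))
E
```

```text
0 -11 [[np.float64(318.0), np.float64(255.0)], [np.float64(318.0), np.float64(260.0)], [np.float64(318.0), np.float64(263.0)], [np.float64(318.0), np.float64(272.0)], [np.float64(318.0), np.float64(281.0)], [np.float64(318.0), np.float64(292.0)]]
0 0 [[np.float64(318.0), np.float64(238.0)], [np.float64(318.0), np.float64(243.0)], [np.float64(318.0), np.float64(245.0)], [np.float64(318.0), np.float64(253.0)], [np.float64(318.0), np.float64(262.0)], [np.float64(318.0), np.float64(272.0)]]
0 11 [[np.float64(318.0), np.float64(221.0)], [np.float64(318.0), np.float64(224.0)], [np.float64(318.0), np.float64(227.0)], [np.float64(318.0), np.float64(234.0)], [np.float64(318.0), np.float64(242.0)], [np.float64(318.0), np.float64(251.0)]]
25.5 -11 [[np.float64(361.0), np.float64(255.0)], [np.float64(362.0), np.float64(259.0)], [np.float64(363.0), np.float64(263.0)], [np.float64(365.0), np.float64(271.0)], [np.float64(368.0), np.float64(281.0)], [np.float64(371.0), np.float64(291.0)]]
25.5 0 [[np.float64(362.0), np.float64(238.0)], [np.float64(363.0), np.float64(242.0)], [np.float64(364.0), np.float64(245.0)], [np.float64(367.0), np.float64(253.0)], [np.float64(370.0), np.float64(262.0)], [np.float64(373.0), np.float64(271.0)]]
25.5 11 [[np.float64(362.0), np.float64(220.0)], [np.float64(364.0), np.float64(224.0)], [np.float64(365.0), np.float64(227.0)], [np.float64(368.0), np.float64(234.0)], [np.float64(371.0), np.float64(241.0)], [np.float64(375.0), np.float64(250.0)]]
```

View pics/f.png

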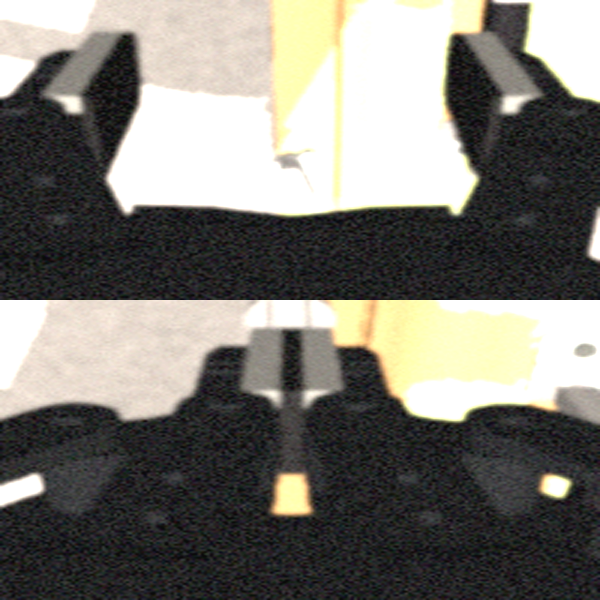

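Both wrist pictures suggest the real fingertips sit about 28 mm higher than the reported TCP, which would explain closing above the rib. I'll check that against the scene camera.

Run:
```python
from h import *
im=bot.get_image("scene");s=bot.get_state();p=s["position"]
q=[proj("scene",p+[0,0,d]) for d in(0,.028)];print(q)
u,v=int(q[0][0]),int(q[0][1]);c=im[v-50:v+40,u-60:u+60]
a=cv2.resize(c,None,fx=5,fy=5,interpolation=cv2.INTER_CUBIC)
a=cv2.convertScaleAbs(a,alpha=2)
for k,w in enumerate(q):
    z=((w-[u-60,v-50]+.5)*5-.5).round().astype(int);cv2.drawMarker(a,tuple(int(i) for i in z),(0,0,255) if k==0 else (255,0,0),0,14,1)
cv2.imwrite("pics/s2.png",a)
```

```text
[array([339.24525634, 181.30565109]), array([339.70798754, 174.55030818])]
```

View pics/s2.png

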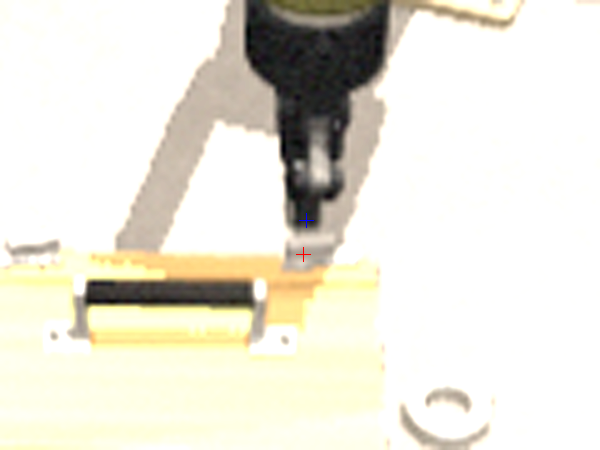

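The scene view confirms it: the finger ends lie near the blue mark, 22–28 mm above the reported TCP (red mark). So reported z reads about 25 mm low. I'll open, go down to reported z ≈ 0.072, and close.

Emit:
servo_tool([
  [0.4,[0,0,0],[0,0,0]],
  [0.4,[0,0,0],[0,0,0]],
  [0.4,[0,0,0],[0,0,0]],
  [0.4,[0,0,-0.05],[0,0,0]],
  [0.4,[0,0,-0.05],[0,0,0]],
  [0.4,[0,0,-0.05],[0,0,0]],
  [0.4,[0,0,0],[0,0,0]],
  [0.4,[0,0,0],[0,0,0]],
])

```text
time: 3.33
position: [0.4504, 0.0613, 0.0712]
tcp_rot: [-1.746, -2.609, 0.002]
ft_force: [0.1, 0.2, 0.2]
gripper_width: 0.399
grip_force: 0.0
```

Emit:
servo_tool([
  [0,[0,0,0],[0,0,0]],
  [0,[0,0,0],[0,0,0]],
  [0,[0,0,0],[0,0,0]],
  [0,[0,0,0],[0,0,0]],
  [0,[0,0,0],[0,0,0]],
  [0,[0,0,0],[0,0,0]],
])

```text
time: 3.83
position: [0.4516, 0.0614, 0.0728]
tcp_rot: [1.747, 2.611, 0.001]
ft_force: [-2.8, 0.9, 3.4]
gripper_width: 0.076
grip_force: 42.0
```

Emit:
servo_tool([
  [0,[0,0,0],[0,0,-0.05]],
  [0,[0,0,0],[0,0,-0.07]],
  [0,[0,0,0],[0,0,-0.07]],
  [0,[0,0,0],[0,0,-0.07]],
])

```text
time: 4.17
position: [0.4517, 0.0614, 0.0728]
tcp_rot: [2.246, 2.196, 0.001]
ft_force: [-1.2, 0.7, 3.1]
gripper_width: 0.073
grip_force: 41.9
```

Emit:
servo_tool([
  [0,[0,0,0],[0,0,-0.07]],
  [0,[0,0,0],[0,0,-0.07]],
  [0,[0,0,0],[0,0,-0.07]],
  [0,[0,0,0],[0,0,-0.07]],
  [0,[0,0,0],[0,0,-0.07]],
  [0,[0,0,0],[0,0,-0.07]],
  [0,[0,0,0],[0,0,-0.07]],
  [0,[0,0,0],[0,0,-0.07]],
])

```text
time: 4.83
position: [0.452, 0.0613, 0.0728]
tcp_rot: [2.967, 1.03, 0.002]
ft_force: [0.8, -1.0, 1.3]
gripper_width: 0.073
grip_force: 41.7
```

Emit:
servo_tool([
  [0,[0,0,0],[0,0,-0.07]],
  [0,[0,0,0],[0,0,-0.07]],
  [0,[0,0,0],[0,0,-0.07]],
  [0,[0,0,0],[0,0,-0.013]],
  [0,[0,0,0],[0,0,0]],
  [0,[0,0,0],[0,0,0]],
])

```text
time: 5.33
position: [0.4521, 0.0612, 0.0728]
tcp_rot: [3.099, 0.511, 0.002]
ft_force: [1.8, -0.9, 1.2]
gripper_width: 0.075
grip_force: 41.8
```

```bash
python3 -c "
from h import *
st()"
```

```text
t 5.33 p [0.4521 0.0612 0.0728] psi -71.27 z [ 1.5e-03 -2.0e-04 -1.0e+00] F [ 1.8 -0.9  1.2] M [-0.2  -0.34 -0.06] w 0.075 g 41.8 q [ 0.02 -0.16  2.03 -0.    1.27  1.27]
```

Emit:
servo_tool([
  [0.4,[0,0,0],[0,0,0]],
  [0.4,[0,0,0],[0,0,0]],
  [0.4,[0,0,0],[0,0,0]],
  [0.4,[0,0,0.05],[0,0,0]],
  [0.4,[0,0,0.15],[0,0,0]],
  [0.4,[0,0,0.15],[0,0,0]],
  [0.4,[0,0,0.05],[0,0,0]],
])

```text
time: 5.92
position: [0.4531, 0.0615, 0.1361]
tcp_rot: [3.1, 0.507, 0.007]
ft_force: [1.2, 1.0, 0.1]
gripper_width: 0.397
grip_force: 0.0
```

Emit:
servo_tool([
  [0.4,[0.023,-0.068,0],[0,0,0.0795]],
  [0.4,[0.023,-0.068,0],[0,0,0.0795]],
  [0.4,[0.023,-0.068,0],[0,0,0.0795]],
  [0.4,[0.023,-0.068,0],[0,0,0.0795]],
  [0.4,[0.023,-0.068,0],[0,0,0.0795]],
  [0.4,[0.023,-0.068,0],[0,0,0.0795]],
  [0.4,[0.023,-0.068,0],[0,0,0.0795]],
])

```text
time: 6.5
position: [0.4755, -0.0105, 0.1322]
tcp_rot: [-2.589, -1.779, 0.0]
ft_force: [-0.5, -0.3, -0.2]
gripper_width: 0.401
grip_force: 0.0
```

Emit:
servo_tool([
  [0.4,[0.023,-0.068,0],[0,0,0.0795]],
  [0.4,[0.023,-0.068,0],[0,0,0.0795]],
  [0.4,[0.023,-0.068,0],[0,0,0.0795]],
  [0.4,[0.023,-0.068,0],[0,0,0.0795]],
  [0.4,[0.023,-0.068,0],[0,0,0.0795]],
  [0.4,[0.023,-0.068,0],[0,0,0.0795]],
  [0.4,[0.02,-0.062,0],[0,0,0.0795]],
  [0.4,[0,0,0],[0,0,0]],
])

```text
time: 7.17
position: [0.4995, -0.0818, 0.1322]
tcp_rot: [1.593, 2.707, -0.001]
ft_force: [-1.0, 0.1, 0.3]
gripper_width: 0.401
grip_force: 0.0
```

Emit:
servo_tool([
  [0.4,[0,0,0],[0,0,0]],
  [0.4,[0,0,0],[0,0,0]],
])

```text
time: 7.33
position: [0.4989, -0.0801, 0.1322]
tcp_rot: [-1.607, -2.699, -0.0]
ft_force: [1.5, 0.5, 0.9]
gripper_width: 0.401
grip_force: 0.0
```

Run:
```python
from h import *
st();c=bot.get_calibration("wrist");im=bot.get_image("wrist");cv2.imwrite("pics/w3.png",im)
for m in [(-68.5,-75,91),(-68.5,-96,105),(-68.5,75,105),(-52,75,105),(-75,120,85)]:
    p=wproj(cw(*m),c);print(m,p.round(0));cv2.drawMarker(im,tuple(int(round(v)) for v in p),(0,0,255),0,6,1)
cv2.imwrite("pics/w3m.png",cv2.resize(im[40:340,180:520],None,fx=2,fy=2,interpolation=cv2.INTER_CUBIC))
```

```text
t 7.33 p [ 0.4989 -0.0801  0.1322] psi 28.46 z [-5.e-04  4.e-04 -1.e+00] F [1.5 0.5 0.9] M [-0.01 -0.02 -0.  ] w 0.401 g 0.0 q [-0.26 -0.08  1.84  0.    1.38 -0.76]
(-68.5, -75, 91) [318. 218.]
(-68.5, -96, 105) [313. 253.]
(-68.5, 75, 105) [358.  -2.]
(-52, 75, 105) [384.   4.]
(-75, 120, 85) [355. -46.]
```

View pics/w3m.png

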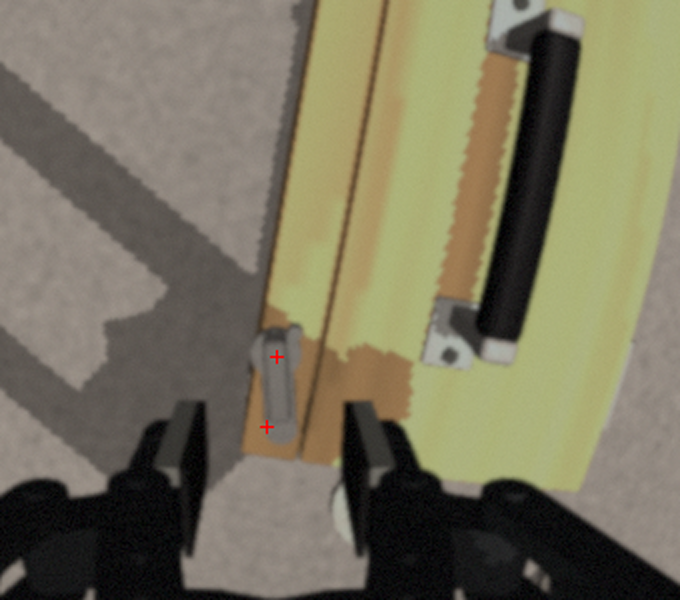

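The right button stands at about +0.3 rad, with its rib tilted about 8° from the image vertical, and its rivet is on the mark. I align and descend.

Emit:
servo_tool([
  [0.4,[0,0.005,0],[0,0,0.07]],
  [0.4,[0,0,-0.12],[0,0,0]],
  [0.4,[0,0,-0.12],[0,0,0]],
  [0.4,[0,0,-0.1],[0,0,0]],
  [0.4,[0,0,-0.06],[0,0,0]],
  [0.4,[0,0,0],[0,0,0]],
  [0.4,[0,0,0],[0,0,0]],
])

```text
time: 7.97
position: [0.4989, -0.0794, 0.0723]
tcp_rot: [-1.451, -2.786, 0.0]
ft_force: [0.1, 0.1, -0.5]
gripper_width: 0.402
grip_force: 0.0
```

Emit:
servo_tool([
  [0,[0,0,0],[0,0,0]],
  [0,[0,0,0],[0,0,0]],
  [0,[0,0,0],[0,0,0]],
  [0,[0,0,0],[0,0,0]],
  [0,[0,0,0],[0,0,0]],
  [0,[0,0,0],[0,0,0]],
])

```text
time: 8.47
position: [0.5001, -0.0801, 0.0738]
tcp_rot: [1.45, 2.785, 0.001]
ft_force: [-1.7, -0.2, 6.9]
gripper_width: 0.07
grip_force: 41.5
```

```bash
python3 -c "
from h import *
st()"
```

```text
t 8.47 p [ 0.5001 -0.0801  0.0738] psi 35.0 z [ 2.e-03 -6.e-04 -1.e+00] F [-1.7 -0.2  6.9] M [-0.04  0.36 -0.04] w 0.07 g 41.5 q [-0.26 -0.02  1.89 -0.    1.26 -0.87]
```

Emit:
servo_tool([
  [0,[0,0,0.007],[0,0,0.05]],
  [0,[0,0,0],[0,0,0.07]],
  [0,[0,0,0],[0,0,0.07]],
  [0,[0,0,0],[0,0,0.07]],
  [0,[0,0,0],[0,0,0.07]],
  [0,[0,0,0],[0,0,0.07]],
])

```text
time: 8.97
position: [0.4993, -0.0802, 0.0738]
tcp_rot: [0.51, 3.1, -0.001]
ft_force: [-2.3, -1.4, 1.5]
gripper_width: 0.077
grip_force: 40.9
```

Emit:
servo_tool([
  [0,[0,0,0],[0,0,0.07]],
  [0,[0,0,0],[0,0,0.07]],
  [0,[0,0,0],[0,0,0.07]],
  [0,[0,0,0],[0,0,0.07]],
  [0,[0,0,0],[0,0,0.07]],
  [0,[0,0,0],[0,0,0.07]],
  [0,[0,0,0],[0,0,0.006]],
  [0,[0,0,0],[0,0,0]],
])

```text
time: 9.63
position: [0.4993, -0.0806, 0.0739]
tcp_rot: [-0.524, 3.098, -0.002]
ft_force: [-2.0, -4.9, 1.8]
gripper_width: 0.073
grip_force: 41.0
```

```bash
python3 -c "
from h import *
st()"
```

```text
t 9.63 p [ 0.4993 -0.0806  0.0739] psi 109.19 z [ 3.0e-04 -1.3e-03 -1.0e+00] F [-2.  -4.9  1.8] M [-0.82  0.37  0.03] w 0.073 g 41.0 q [-0.26 -0.02  1.89 -0.    1.27 -2.17]
```

Emit:
servo_tool([
  [0.4,[0,0,0],[0,0,0]],
  [0.4,[0,0,0],[0,0,0]],
  [0.4,[0,0,0],[0,0,0]],
  [0.4,[0,0,0.05],[0,0,0]],
  [0.4,[0,0,0.15],[0,0,0]],
  [0.4,[0,0,0.15],[0,0,0]],
  [0.4,[0,0,0.1],[0,0,0]],
])

```text
time: 10.22
position: [0.5, -0.0797, 0.1435]
tcp_rot: [-0.527, 3.095, -0.001]
ft_force: [0.2, -0.5, 0.4]
gripper_width: 0.399
grip_force: 0.0
```

Emit:
servo_tool([
  [0.5,[0.0174,0.0434,0],[0,0,-0.072]],
  [0.5,[0.0174,0.0434,0],[0,0,-0.072]],
  [0.5,[0.0174,0.0434,0],[0,0,-0.072]],
  [0.5,[0.0174,0.0434,0],[0,0,-0.072]],
  [0.5,[0.0174,0.0434,0],[0,0,-0.072]],
  [0.5,[0.0174,0.0434,0],[0,0,-0.072]],
  [0.5,[0.0174,0.0434,0],[0,0,-0.072]],
])

```text
time: 10.8
position: [0.5178, -0.0337, 0.1416]
tcp_rot: [0.716, 3.058, 0.001]
ft_force: [-0.1, -0.1, 0.8]
gripper_width: 0.502
grip_force: 0.0
```

Emit:
servo_tool([
  [0.6,[0.0174,0.0434,0],[0,0,-0.072]],
  [0.6,[0.0174,0.0434,0],[0,0,-0.072]],
  [0.6,[0.0174,0.0434,0],[0,0,-0.072]],
  [0.6,[0.0174,0.0434,0],[0,0,-0.072]],
  [0.6,[0.0174,0.0434,0],[0,0,-0.072]],
  [0.6,[0.0174,0.0434,0],[0,0,-0.072]],
  [0.6,[0.0174,0.0434,0],[0,0,-0.072]],
  [0.6,[0,0,0],[0,0,0]],
])

```text
time: 11.47
position: [0.5362, 0.0125, 0.1416]
tcp_rot: [1.839, 2.547, 0.001]
ft_force: [0.1, -0.0, -0.8]
gripper_width: 0.603
grip_force: 0.0
```

Emit:
servo_tool([
  [0.6,[0,0,0],[0,0,0]],
  [0.6,[0,0,0],[0,0,0]],
  [0.6,[0,0,0],[0,0,0]],
])

```text
time: 11.72
position: [0.5357, 0.0111, 0.1411]
tcp_rot: [1.829, 2.554, -0.0]
ft_force: [0.2, -0.4, -0.7]
gripper_width: 0.598
grip_force: 0.0
```

Run:
```python
from h import *
st();cv2.imwrite("pics/w4.png",(im:=bot.get_image("wrist")));c=bot.get_calibration("wrist")
# numeric look: bright metal (low saturation) pixels around each button, in the case frame at z=98mm
for n in("scene",):
    sc=bot.get_image(n);cv2.imwrite("pics/s4.png",sc)
    for k,y in(("L",75),("R",-75)):
        print(k)
        for x in range(-85,-20,5):
            r=""
            for yy in range(y-45,y+46,5):
                u,v=proj(n,cw(x,yy,95));b=sc[int(round(v)),int(round(u))].astype(int);r+="#" if b.max()-b.min()<25 else "."
            print(x,r)
```

```text
t 11.72 p [0.5357 0.0111 0.1411] psi 18.77 z [ 1.e-04 -1.e-04 -1.e+00] F [ 0.2 -0.4 -0.7] M [-0.02 -0.03 -0.01] w 0.598 g 0.0 q [-0.07 -0.    1.75 -0.    1.4  -0.4 ]
L
-85 ###################
-80 ###################
-75 ###################
-70 #####.#############
-65 .......####.......#
-60 .......####.......#
-55 .......###........#
-50 .........#........#
-45 ........##........#
-40 #####...##........#
-35 #####...##........#
-30 #####...##........#
-25 ...##.............#
R
-85 ###################
-80 ###################
-75 ###################
-70 ######..###########
-65 #.......###........
-60 #.......###........
-55 ........###........
-50 ........###........
-45 ........###........
-40 .........#...######
-35 #........#...######
-30 #........#...######
-25 #............######
```

Both arms now reach square across to x ≈ -32 mm, within about 5° of square. I descend onto the handle bar.

Emit:
servo_tool([
  [0.6,[0,0,-0.12],[0,0,0]],
  [0.6,[0,0,-0.12],[0,0,0]],
  [0.6,[0,0,-0.1],[0,0,0]],
  [0.6,[0,0,-0.055],[0,0,0]],
  [0.6,[0,0,0],[0,0,0]],
  [0.6,[0,0,0],[0,0,0]],
])

```text
time: 12.32
position: [0.5355, 0.0113, 0.0817]
tcp_rot: [-1.832, -2.551, 0.001]
ft_force: [0.6, -0.8, 0.5]
gripper_width: 0.601
grip_force: 0.0
```

Emit:
servo_tool([
  [0,[0,0,0],[0,0,0]],
  [0,[0,0,0],[0,0,0]],
  [0,[0,0,0],[0,0,0]],
  [0,[0,0,0],[0,0,0]],
  [0,[0,0,0],[0,0,0]],
  [0,[0,0,0],[0,0,0]],
  [0,[0,0,0],[0,0,0]],
], grip_force=110)

```text
time: 12.9
position: [0.536, 0.0111, 0.083]
tcp_rot: [1.832, 2.551, -0.0]
ft_force: [-4.7, -0.8, 5.6]
gripper_width: 0.143
grip_force: 107.6
```

```bash
python3 -c "
from h import *
st()"
```

```text
t 12.9 p [0.536  0.0111 0.083 ] psi 18.64 z [ 6.e-04 -5.e-04 -1.e+00] F [-4.7 -0.8  5.6] M [-0.22  0.71  0.05] w 0.143 g 107.6 q [-0.07  0.05  1.8  -0.    1.28 -0.4 ]
```

Emit:
servo_tool([
  [0,[0,0,0.02],[0,0,0]],
  [0,[0,0,0.03],[0,0,0]],
  [0,[0,0,0.04],[0,0,0]],
  [0,[0,0,0.05],[0,0,0]],
  [0,[0,0,0.05],[0,0,0]],
  [0,[0,0,0.05],[0,0,0]],
  [0,[0,0,0.05],[0,0,0]],
  [0,[0,0,0.05],[0,0,0]],
])

```text
time: 13.57
position: [0.5359, 0.0114, 0.1337]
tcp_rot: [1.832, 2.552, 0.0]
ft_force: [0.3, -0.4, -9.0]
gripper_width: 0.141
grip_force: 107.6
```

```bash
python3 -c "
from h import *
st()"
```

```text
t 13.57 p [0.5359 0.0114 0.1337] psi 18.63 z [ 4.e-04 -0.e+00 -1.e+00] F [ 0.3 -0.4 -9. ] M [-0.04 -0.    0.02] w 0.141 g 107.6 q [-0.07  0.    1.76  0.    1.38 -0.4 ]
```

The load reads 9 N with almost no moment, so the case hangs level. I keep raising it.

Emit:
servo_tool([
  [0,[0,0,0.07],[0,0,0]],
  [0,[0,0,0.08],[0,0,0]],
  [0,[0,0,0.08],[0,0,0]],
  [0,[0,0,0.08],[0,0,0]],
  [0,[0,0,0.07],[0,0,0]],
  [0,[0,0,0.05],[0,0,0]],
  [0,[0,0,0.03],[0,0,0]],
  [0,[0,0,0],[0,0,0]],
])

```text
time: 14.23
position: [0.5365, 0.0113, 0.2032]
tcp_rot: [1.831, 2.55, 0.002]
ft_force: [0.0, -0.7, -7.7]
gripper_width: 0.139
grip_force: 107.6
```

Emit:
servo_tool([
  [0,[0,0,0],[0,0,0]],
  [0,[0,0,0],[0,0,0]],
  [0,[0,0,0],[0,0,0]],
  [0,[0,0,0],[0,0,0]],
  [0,[0,0,0],[0,0,0]],
  [0,[0,0,0],[0,0,0]],
  [0,[0,0,0],[0,0,0]],
  [0,[0,0,0],[0,0,0]],
])

```text
time: 14.9
position: [0.5358, 0.0114, 0.2017]
tcp_rot: [-1.832, -2.552, 0.0]
ft_force: [0.1, 0.0, -8.2]
gripper_width: 0.142
grip_force: 107.6
```

Run:
```python
from h import *
st();sc=bot.get_image("scene")
# height/level check: button metal and yellow lid region against a lifted model
import h
hsv=cv2.cvtColor(sc,cv2.COLOR_BGR2HSV);m=cv2.inRange(hsv,(22,70,90),(35,255,255));m[:110]=0;m[250:]=0;m[:,:230]=0;m[:,400:]=0
n,l,s,_=cv2.connectedComponentsWithStats(m);k=1+s[1:,4].argmax();cs,_=cv2.findContours((l==k).astype('uint8'),0,2)
h_=cv2.convexHull(max(cs,key=len));print("lid hull",cv2.approxPolyDP(h_,3,True)[:,0].tolist())
for d in(.10,.115,.13): print(d,[[*proj("scene",cw(x,y,85)+[0,0,d]).round(0)] for x,y in((-75,120),(-75,-120),(75,-120),(75,120))])
for kk,y in(("L",75),("R",-75)):
    for x in range(-75,-20,5):
        print(kk,x,"".join("#" if np.ptp(sc[tuple(int(round(v)) for v in proj("scene",cw(x,yy,95)+[0,0,.118])[::-1])].astype(int))<25 else "." for yy in range(y-30,y+31,5)))
```

```text
t 14.9 p [0.5358 0.0114 0.2017] psi 18.63 z [-1.e-04 -0.e+00 -1.e+00] F [ 0.1  0.  -8.2] M [ 0.01  0.   -0.05] w 0.142 g 107.6 q [-0.07 -0.04  1.67 -0.    1.51 -0.4 ]
lid hull [[357, 154], [359, 193], [265, 190], [268, 167]]
0.1 [[np.float64(357.0), np.float64(157.0)], [np.float64(270.0), np.float64(155.0)], [np.float64(265.0), np.float64(196.0)], [np.float64(359.0), np.float64(197.0)]]
0.115 [[np.float64(357.0), np.float64(153.0)], [np.float64(270.0), np.float64(151.0)], [np.float64(265.0), np.float64(192.0)], [np.float64(360.0), np.float64(194.0)]]
0.13 [[np.float64(358.0), np.float64(149.0)], [np.float64(270.0), np.float64(147.0)], [np.float64(265.0), np.float64(188.0)], [np.float64(360.0), np.float64(190.0)]]
L -75 #############
L -70 #############
L -65 ....####.....
L -60 ....####.....
L -55 ....####.....
L -50 ......#......
L -45 ##....##.....
L -40 ##...###.....
L -35 ##...###.....
L -30 .#...##......
L -25 .#...........
R -75 #############
R -70 #############
R -65 .....###.....
R -60 .....###.....
R -55 .....####....
R -50 .....###.....
R -45 .....###..###
R -40 .....###..###
R -35 ......##..###
R -30 ......#...###
R -25 ..........##.
```

The lid corners match a level case raised about 118 mm, the buttons are across, and the grip is steady. I'll hand it in.

```bash
python3 -c "
from bench import bot
print(bot.hand_in())"
```

```text
the job is handed in; nothing more can be done
None
```

I turned both turnbuttons square across the shut lid, lifted the case level by its handle to about 118 mm above the bench, and handed the job in while still holding it; no verdict was returned.

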